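Close the photometer's light shield past its spring catch

ROBOT

A 7-joint arm with a two-finger parallel gripper is mounted at the origin on the work surface. World frame = base frame: x ahead of the robot, y to its left, z up, the work surface at z = 0. Lengths are in m, angles in rad, forces in N, time in s.
With the tool pointing down it reaches from about 0.4 to 0.9 m from the base axis. Payload 5.6 kg.
Tool frame: the origin (TCP) lies between the finger pads; the fingertips stand 11 mm ahead of it and the grasp point (between the pads) lies 8 mm behind it; z points along the fingers, y is the line along which they close (so a half turn about z gives the same grasp; the last joint's range is limited). The gripper opens to 92 mm and grips with 3 to 60 N. Pads are 20 mm wide; open, the fingers measure 128 mm over their backs; the gripper's body (75 mm by 189 mm) begins 69 mm behind the grasp point.
Start: joints at [1.087, 0.468, -0.012, 1.603, 0.006, 1.071, -0.056], TCP at [0.277, -0.588, 0.226] pointing down, gripper open.
Joint ranges: [-2.53, 2.53], [-0.31, 2.02], [-1.57, 1.55], [0.28, 2.44], [-1.29, 4.43], [0.15, 1.84], [-2.92, 2.92]. Speed limits (rad/s): [2.57, 2.57, 3.14, 3.14, 3.14, 3.14, 3.14].

INTERFACE

Orientations are given as a unit quaternion [w, x, y, z].
In Python, from plant import ctrl, optics, finder gives the robot as it stands. The module is installed in compiled form; this text tells all that it offers.
- The arm moves only by the shell command python3 -m crank 'ROWS' [OPENING] [FORCE]. ROWS is JSON, a list of rows, each a list of 4 numbers: the shift along the tool's x, y, z in cm, then the turn about the tool's z in degrees. In form: [[dx, dy, dz, yaw], ...]. A call has 1 to 8 rows; each row shifts and turns the commanded pose from where the row before left it, along the tool's axes as they then stand; what a row does not reach is not made up. A row lasts 1/10 s, in which the tool goes at most 50 mm and 8.59 degrees, less where a joint would pass 70% of its speed; a pose out of reach is approached as far as the arm can. A call is refused whole if a number of a shift passes 5 or a number of a turn 8.59, either way. A call with a gripper value outside its range is refused whole. OPENING is the closure, from 0 (fully open) to 1 (shut), set as the call begins (- or left out, the last holds). The fingers move at their own pace and stop on an object; FORCE is the grip in N (left out, the last holds). Time passes only in rows, so rows that do not move let the fingers close. It gives the time, the measured TCP pose, the force, the opening and the grip force at its end, in the units of the state.
- ctrl.state(): the state, without advancing time (a new reading comes with each control period).
- optics.grab_frame(name): name is "side" or "top" or "wrist"; returns the picture (384x512x3 uint8, red, green, blue); there is no depth.
- optics.camera_model(name): a dict with "fx", "fy", "cx", "cy" (pixels), "R" (3x3) and "t" (3): a world point X has camera coordinates R X + t. Camera axes: x right, y down, z forward; pixel columns grow to the right and rows downward; lengths in m; the calibration is good to about 2 mm. A picture is of the moment at which its call begins: read the wrist's pose just before it. camera_model takes no time and is no camera call; for the wrist camera it gives the pose at the moment of the call.
- ctrl.finish_job(): hands the job in; it is judged then, once.
Trained networks look in the newest picture that a camera, given by its name, has taken for a name from the list of things; names that differ only in an ending like _2 or _b are one class to them, and where a whole thing is asked for, a point or a joint stands for the part that bears it (a point fixed in the world has none). Each returns a list of dicts, best first, with "confidence" (0 to 1); they miss things now and then, are a little off and sometimes report something else, mostly with a low value. They report only what shows in the picture. A call takes as long as a camera call.
- finder.search_frame(thing, camera): "point" ([column, row] in pixels, amid what is visible of it).
- finder.regions_of(thing, camera): "region" (384x512 bool, what is visible of it) and "point" ([column, row] in pixels, amid what is visible of it).
- finder.landmark_of(thing, camera): "point" ([column, row] in pixels: a listed point, or the origin of a listed thing).
The state is a dict: "time": time; "qpos": joint angles; "qd": joint speeds; "effort": joint torques, N m; "ee_pos": TCP position; "ee_rot": TCP orientation; "wrist_force": force on the tool from outside, world axes, zero at the start; "moment": the same for the moment, N m; "gripper_width": finger opening in m; "grip_force": force on a finger pad.
Only numpy, scipy, OpenCV 4.12 (cv2) and the standard library are available. Lean on these libraries where they do the work, as an engineer would, in place of code of your own. Each camera call takes 0.05 s, during which the arm holds its last target. There are 200 camera calls.

TASK

The bench photometer's dark sliding light shield is parked open, locked by the orange spring catch that stands up in a notch of its front edge. With a fingertip, press the catch down and keep it down while you push the shield over it, then push the shield fully closed over the sample well, so that the catch springs up again in the shield's second notch. Nothing is to be picked up: leave the vial in its well, and leave the vial, bottle and beaker on the bench standing where they are.

Things in the scene. Friction and masses are not known exactly. Their poses are not given: they have to be found in the camera images.
- photometer: Blue bench photometer, immovable, 240 (x) x 300 (y) x 109 mm. Origin: centre of its underside, on the bench. +x from its sloping white keypad panel (robot's side) to its rear, +y the shield's closing direction, z up. Flat deck 95 mm above the bench; rails 8 mm high carry the shield. Catch centre always at x -45, y -15 mm; well centre at x 12, y 82 mm.
- shield (a joint): Travel of the shield along photometer +y, m: about 0 parked open, locked; 0.100 end stop, closed, locked. Slides with 1 to 5 N. Dark grey level plate 120 (x) x 170 (y) x 5 mm, underside 103, top 108 mm above the bench; parked it covers photometer x -60 to 60, y -145 to 25 mm. Its front (-x) edge has two notches 44 mm wide (y), 34 mm deep (x), open to the front, 100 mm apart.
- parking_notch (a point): Middle of the notch that holds the catch while the shield is open, at the height of the shield's top face (108 mm). It moves with the shield. The notch walls that face along y stand 22 mm to either side; a finger in the notch can push on the +y wall.
- lock_notch (a point): Middle of the second notch, 100 mm to the -y side of the parking notch, same height; it comes over the catch when the shield is fully closed. Moves with the shield.
- catch (a joint): How far the spring catch is pressed down, m: 0 up (locks the shield), 0.013 fully down, against a stop. Spring: 1.5 N at the start, 4.5 N fully down. Pressed more than 0.008 it clears the shield's underside; once the shield is over it, the shield keeps it at about 0.008 until the next notch comes.
- catch_top (a point): Centre of the catch's top face. The catch is an orange rectangular thumb key, 30 mm (x) x 39 mm (y), flush with the front edge of the shield, moving only straight up and down. Its top is 111 mm above the bench when up (3 mm above the shield's top face), 98 mm when fully down (3 mm above the deck). It has about 2.5 mm play in the notch on each y side.
- well (a point): Centre of the mouth of the round sample well in the deck, 30 mm across, 95 mm above the bench.
- vial: Sample vial, 25 mm across, 62 mm tall, violet with black cap, standing in the well, its cap 6 mm below the deck. Origin: centre of its underside. Leave it there.
- blank_vial: Clear vial with black cap, 25 mm across, 62 mm tall, standing on the bench beside the photometer. Origin: centre of its underside. Leave it alone.
- reagent: Amber reagent bottle, 48 mm across, 100 mm tall, on the bench beside the photometer. Origin: centre of its underside. Leave it alone.
- beaker: Empty glass beaker, 64 mm across, 75 mm tall, on the bench beside the photometer. Origin: centre of its underside. Leave it alone.

How it is judged:
By the outcome, as a careful person would: the job done as asked, in the order asked, and still so for the second after the job is handed in, with the robot touching nothing.
It also fails if it takes over 32 s, if anything falls off the work surface, if the arm or the gripper's body presses on something with over 40 N, if the wrist force passes 120 N, or if a joint passes its speed limit or range.

## Working session

There is one attempt and no reset: what is moved stays moved. The work goes in short steps, Python scripts to look and compute and a shell command to move; the robot and the scene stay as the last step left them, time stands still between calls to the robot, and variables do not carry over. Pictures are saved under pics/ and viewed, at most 10 in all, crops included, and the job is handed in when it is done.

```bash
mkdir -p pics
cat > h.py <<'E'
import numpy as np, cv2
from plant import ctrl, optics, finder
def ray(m,p):
    R=np.array(m["R"]);t=np.array(m["t"])
    d=R.T@np.array([(p[0]-m["cx"])/m["fx"],(p[1]-m["cy"])/m["fy"],1.0]); return -R.T@t,d
def atz(m,p,z):
    o,d=ray(m,p); return o+d*(z-o[2])/d[2]
def proj(m,X):
    c=np.array(m["R"])@X+np.array(m["t"]); return [m["fx"]*c[0]/c[2]+m["cx"],m["fy"]*c[1]/c[2]+m["cy"]]
Z={"catch_top":.111,"parking_notch":.108,"lock_notch":.108,"well":.095,"photometer":0,"blank_vial":0,"reagent":0,"beaker":0}
E
python3 - <<'E'
from h import *
np.set_printoptions(precision=4,suppress=True)
s=ctrl.state();print(s["time"],s["ee_pos"],s["ee_rot"],s["gripper_width"],s["wrist_force"])
for c in ("top","side"):
    im=optics.grab_frame(c);m=optics.camera_model(c);cv2.imwrite(f"pics/{c}0.png",im[:,:,::-1])
    for n,z in Z.items():
        r=finder.landmark_of(n,c)
        if r: print(c,n,np.round(r[0]["point"],1),round(r[0]["confidence"],2),atz(m,r[0]["point"],z))
E
```

```text
0.0 [ 0.277  -0.5874  0.2247] [-0.0008  0.9758  0.2186 -0.0003] 0.09182965862461955 [ 0.0927 -0.9161  0.0889]
top catch_top [299.7 216.5] 0.62 [ 0.5028 -0.0521  0.111 ]
top parking_notch [300.3 218.1] 0.57 [ 0.4999 -0.0538  0.108 ]
top lock_notch [349.2 225.8] 0.96 [ 0.4865 -0.153   0.108 ]
top well [252.8 181.1] 0.83 [0.5761 0.0432 0.095 ]
top photometer [291.8 203.8] 0.74 [ 0.5445 -0.05    0.    ]
top blank_vial [185.7 205.5] 0.74 [0.5348 0.1932 0.    ]
top reagent [202.  156.4] 0.79 [0.6515 0.1614 0.    ]
top beaker [385.  209.1] 0.58 [ 0.5372 -0.2684  0.    ]
side catch_top [285.9 158. ] 0.48 [ 0.5086 -0.0646  0.111 ]
side parking_notch [287.6 162.4] 0.75 [ 0.5026 -0.0521  0.108 ]
side well [254.6 187.5] 0.7 [0.5717 0.0364 0.095 ]
side photometer [265.1 193.6] 0.68 [ 0.5572 -0.039   0.    ]
side blank_vial [259.9 264.6] 0.59 [0.5332 0.1919 0.    ]
side reagent [213.  245.8] 0.73 [0.6541 0.1554 0.    ]
side beaker [283.2 140.1] 0.69 [ 0.5386 -0.2681 -0.    ]
```

View pics/top0.png

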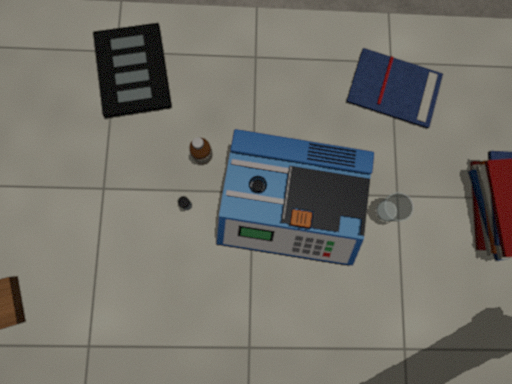

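View pics/side0.png

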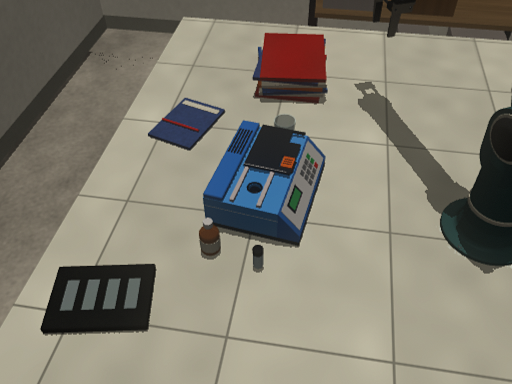

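Run:
```python
from h import *
im=optics.grab_frame("top");m=optics.camera_model("top")
r=finder.regions_of("catch_top","top")[0]
print(r["confidence"],r["region"].sum())
# orange pixels
hsv=cv2.cvtColor(im,cv2.COLOR_RGB2HSV)
k=((hsv[...,0]>5)&(hsv[...,0]<22)&(hsv[...,1]>130)&(hsv[...,2]>100)).astype(np.uint8)
n,l,st,ce=cv2.connectedComponentsWithStats(k)
for i in range(1,n):
    if st[i][4]>30: print(st[i],ce[i],atz(m,ce[i],.111))
ys,xs=np.nonzero(r["region"]);print(xs.min(),xs.max(),ys.min(),ys.max(),atz(m,[xs.mean(),ys.mean()],.111))
# fit pose to landmarks
L={"catch_top":(.5028,-.0521),"lock_notch":(.4865,-.153),"well":(.5761,.0432)}
d=np.array([57,97.]); e=np.array([.5761-.5028,.0432+.0521])
print(np.degrees(np.arctan2(e[1],e[0])-np.arctan2(d[1],d[0])),np.hypot(*e))
R=np.array(m["R"]);print(-R.T@np.array(m["t"]),m["fx"])
```

```text
0.69 303
[291 210  21  17 288] [301.0625     217.98263889] [ 0.49984655 -0.05487406  0.111     ]
[  0 296  14  20 142] [  5.94366197 306.14084507] [0.322898   0.49823432 0.111     ]
290 310 210 226 [ 0.49917038 -0.05260311  0.111     ]
-7.125962035350824 0.1202288650865506
[0.4160289  0.05879407 0.87184096] 382.47114763919916
```

The top view shows the catch at about (301,218), the well at (258,184) and the beaker at (388,210). The networks agree with this to about 1 cm, and the photometer's yaw is about -7.5°. The side view shows the orange catch at (287,162) and the way to it clear. I'll swing over with the gripper shut, tool x along photometer +y.

```bash
python3 -m crank '[[4,-0.9,0,-3.6],[4,-0.9,0,-3.6],[4,-0.9,0,-3.6],[3.9,-0.9,0,-3.6],[3.9,-0.9,0,-3.6],[3.8,-0.9,0,-3.6],[3.8,-0.9,0,-3.6],[3.7,-0.9,0,-3.6]]' 1 20
python3 -m crank '[[3.6,-0.9,0,-3.6],[3.6,-0.9,0,-3.6],[3.5,-0.9,0,-3.6],[3.5,-0.9,0,-3.6],[3.4,-0.9,0,-3.6],[3.4,-0.9,0,-3.6],[3.3,-0.9,0,-3.6],[0,0,0,0]]'
cat > look.py <<'E'
from h import *
import sys
np.set_printoptions(precision=4,suppress=True)
s=ctrl.state();m=optics.camera_model("wrist");im=optics.grab_frame("wrist")
cv2.imwrite(f"pics/{sys.argv[1]}.png",im[:,:,::-1])
q=np.array(s["ee_rot"]);yaw=np.degrees(2*np.arctan2(q[2],q[1]));print(s["time"],s["ee_pos"],"toolx deg",yaw,s["wrist_force"],s["gripper_width"])
for n in ("catch_top","parking_notch","lock_notch","well"):
    r=finder.landmark_of(n,"wrist")
    if r: print(n,np.round(r[0]["point"],1),round(r[0]["confidence"],2),atz(m,r[0]["point"],Z[n]))
E
python3 look.py w1
```

```text
time: 1.8
ee_pos: [0.4783, -0.3422, 0.2257]
ee_rot: [0.0, 0.89, 0.456, 0.0]
wrist_force: [0.3, -0.6, -0.0]
gripper_width: 0.0303
grip_force: 0.0
time: 2.6
ee_pos: [0.5242, -0.0936, 0.226]
ee_rot: [-0.001, 0.767, 0.641, 0.001]
wrist_force: [0.4, 0.0, 0.4]
gripper_width: 0.0001
grip_force: 0.0
2.6 [ 0.5242 -0.0936  0.226 ] toolx deg 79.7650063775091 [0.3579 0.0205 0.3684] 0.00012621257570327856
catch_top [226.  153.5] 0.95 [ 0.504  -0.0491  0.111 ]
well [280.7  47.1] 0.87 [0.5707 0.0355 0.095 ]
```

View w1.

View pics/w1.png

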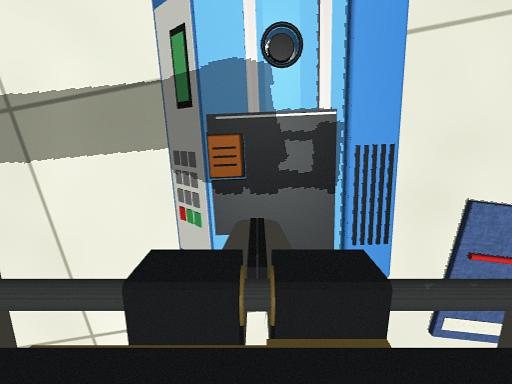

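Run:
```python
from h import *
m=optics.camera_model("wrist");im=cv2.imread("pics/w1.png")
hsv=cv2.cvtColor(im,cv2.COLOR_BGR2HSV)
k=((hsv[...,0]>3)&(hsv[...,0]<22)&(hsv[...,1]>130)&(hsv[...,2]>90)).astype(np.uint8)
n,l,st,ce=cv2.connectedComponentsWithStats(k);i=1+st[1:,4].argmax()
c=cv2.findContours((l==i).astype(np.uint8),0,1)[0][0]
P=np.array([atz(m,p[0],.111)[:2] for p in c])*1000
print(st[i],P.min(0),P.max(0));print(cv2.minAreaRect(P.astype(np.float32)))
```

```text
[ 208  135   34   42 1151] [485.45124507 -78.61777777] [519.63141943 -37.45035935]
((502.5154113769531, -58.16047668457031), (38.555450439453125, 29.858366012573242), 81.37946319580078)
```

The wrist view shows the orange catch at about (225,156), with a fitted size of 38.6 x 29.9 mm as expected. Its centre is near (0.5015, -0.057), its long axis lies at about 81.4°, and the closed fingertip is at (257,220). Moving above the catch, a little toward its front.

```bash
python3 -m crank '[[1.6,-1.65,0,-1.6],[1.6,-1.65,2,0],[0,0,3,0],[0,0,2,0],[0,0,1.4,0],[0,0,0,0],[0,0,0,0]]'
python3 look.py w2
python3 - <<'E'
from h import *
im=optics.grab_frame("side");cv2.imwrite("pics/s2.png",cv2.resize(im[110:240,190:370],None,fx=4,fy=4,interpolation=cv2.INTER_CUBIC)[:,:,::-1])
m=optics.camera_model("wrist");im=cv2.imread("pics/w2.png")
hsv=cv2.cvtColor(im,cv2.COLOR_BGR2HSV)
k=((hsv[...,0]>3)&(hsv[...,0]<22)&(hsv[...,1]>130)&(hsv[...,2]>90)).astype(np.uint8)
n,l,st,ce=cv2.connectedComponentsWithStats(k);i=1+st[1:,4].argmax()
c=cv2.findContours((l==i).astype(np.uint8),0,1)[0][0]
P=np.array([atz(m,p[0],.111)[:2] for p in c])*1000
print(st[i],cv2.minAreaRect(P.astype(np.float32)),cv2.boxPoints(cv2.minAreaRect(P.astype(np.float32))))
E
```

```text
time: 3.55
ee_pos: [0.4975, -0.0625, 0.1419]
ee_rot: [0.0, 0.762, 0.648, 0.0]
wrist_force: [0.1, 0.1, -0.6]
gripper_width: 0.0007
grip_force: 0.0
3.55 [ 0.4975 -0.0625  0.1419] toolx deg 80.79407774272411 [ 0.1246  0.0501 -0.588 ] 0.0006789019119589143
catch_top [262.6 205.4] 0.74 [ 0.5046 -0.0501  0.111 ]
well [342.   54.4] 0.83 [0.571 0.038 0.095]
[ 237  177   44   49 1560] ((502.2515563964844, -46.726158142089844), (33.919471740722656, 29.03697967529297), 81.92742919921875) [[485.4953   -61.47905 ]
 [514.24457  -65.55663 ]
 [519.0078   -31.973267]
 [490.25854  -27.895683]]
```

View pics/w2.png

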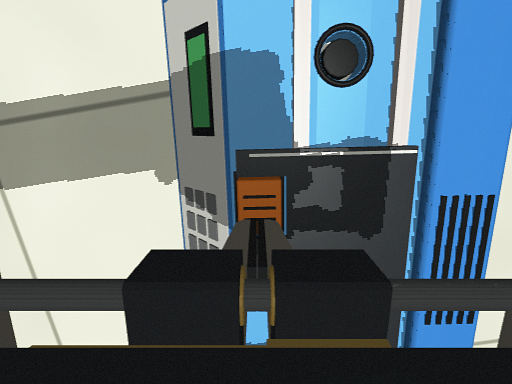

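View pics/s2.png

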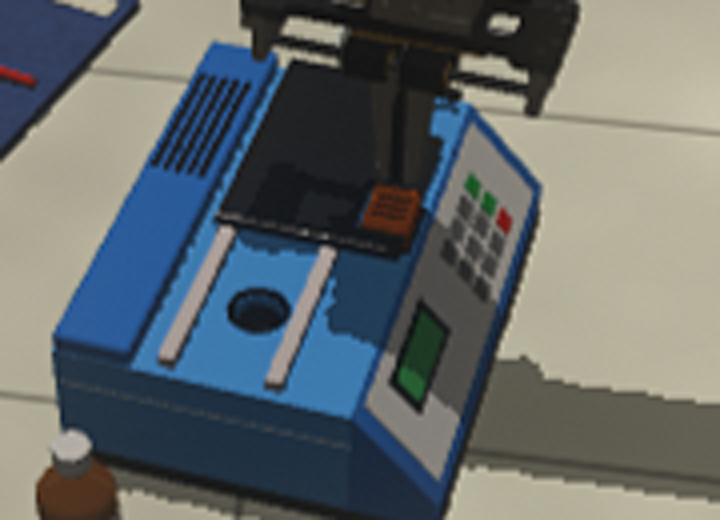

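Wrist view: the catch's far edge is at row 177, columns 237–281, and the fingertip at (257,220) is over its near half. The side view agrees, with the finger just behind the catch's -y edge. The catch is at about (0.502, -0.0495), so I move 14 mm along tool x and start pressing.

```bash
python3 -m crank '[[0.7,0,0,-0.6],[0.7,0,0.5,0],[0,0,1,0],[0,0,0,0],[0,0,0,0]]'
python3 -m crank '[[0,0,0.3,0],[0,0,0.3,0],[0,0,0.2,0],[0,0,0.2,0],[0,0,0,0],[0,0,0,0]]'
```

```text
time: 4.35
ee_pos: [0.4987, -0.0481, 0.1259]
ee_rot: [-0.0, 0.758, 0.653, -0.0]
wrist_force: [-0.1, -0.7, 0.3]
gripper_width: 0.0005
grip_force: 0.0
time: 4.95
ee_pos: [0.4994, -0.0483, 0.1167]
ee_rot: [0.0, 0.758, 0.652, 0.0]
wrist_force: [0.1, -0.1, 2.8]
gripper_width: 0.0002
grip_force: 1.3
```

Force 2.8 N at about 5 mm of press matches the spring. Press on to about 11.5 mm.

```bash
python3 -m crank '[[0,0,0.3,0],[0,0,0.3,0],[0,0,0,0],[0,0,0,0],[0,0,0,0]]'
```

```text
time: 5.45
ee_pos: [0.4994, -0.0483, 0.1107]
ee_rot: [0.0, 0.758, 0.652, 0.0]
wrist_force: [0.6, -0.6, 3.6]
gripper_width: 0.0007
grip_force: 1.9
```

```bash
python3 -m crank '[[0.4,0,0,0],[0.4,0,0,0],[0.4,0,0,0],[0.4,0,0,0],[0.4,0,0,0],[0.2,0,0,0],[0,0,0,0],[0,0,0,0]]'; python3 look.py w3
```

```text
time: 6.25
ee_pos: [0.5023, -0.0258, 0.1105]
ee_rot: [-0.0, 0.758, 0.653, 0.0]
wrist_force: [-0.2, -0.7, 4.0]
gripper_width: 0.0004
grip_force: 2.0
6.25 [ 0.5023 -0.0258  0.1105] toolx deg 81.47043803969477 [-0.2381 -0.7398  4.0063] 0.00044155501239206426
well [359.9 112.1] 0.92 [0.5731 0.0381 0.095 ]
```

View pics/w3.png

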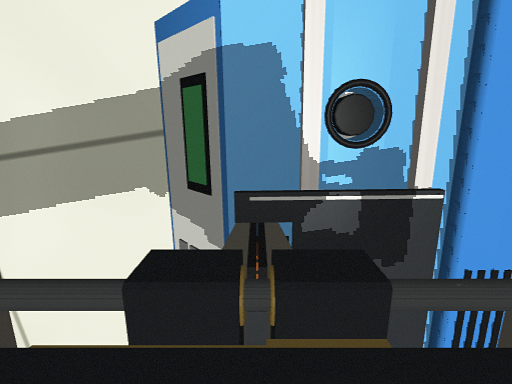

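The wrist view shows the finger inside the notch, with the shield's leading edge at row 190 and the notch's +y wall at row 222. The catch is still held at 4 N. Computing the shield travel, then pushing on.

```bash
cat > tr.py <<'E'
from h import *
import sys
m=optics.camera_model("wrist")
p=atz(m,[float(sys.argv[1]),float(sys.argv[2])],.108)[:2]-np.array([.502,-.0495]);u=np.array([np.cos(np.radians(81.7)),np.sin(np.radians(81.7))])
print("leading edge at photometer y",1000*p@u-15,"travel mm",1000*p@u-15-25)
E
python3 tr.py 300 191
python3 -m crank '[[0.4,0,0,0],[0.4,0,0,0],[0.4,0,0,0],[0.2,0,0,0],[0,0,0,0]]'
```

```text
leading edge at photometer y 38.27485464260711 travel mm 13.27485464260711
time: 7.0
ee_pos: [0.5044, -0.0118, 0.1103]
ee_rot: [-0.0, 0.758, 0.653, 0.0]
wrist_force: [-0.2, -0.8, 1.0]
gripper_width: 0.0004
grip_force: 0.4
```

Shield travel was 13 mm then and is about 27 mm now. The catch is held under the shield, so the force has dropped. Pushing on toward closed.

```bash
python3 -m crank '[[0.8,0,0,0],[0.8,0,0,0],[0.8,0,0,0],[0.8,0,0,0],[0.8,0,0,0],[0.8,0,0,0],[0.8,0,0,0],[0.5,0,0,0]]'
python3 -m crank '[[0.3,0,0,0],[0.3,0,0,0],[0.3,0,0,0],[0.2,0,0,0],[0,0,0,0],[0,0,0,0]]'; python3 look.py w4
python3 - <<'E'
from h import *
im=optics.grab_frame("side");cv2.imwrite("pics/s4.png",cv2.resize(im[110:240,190:370],None,fx=4,fy=4,interpolation=cv2.INTER_CUBIC)[:,:,::-1])
E
```

```text
time: 7.8
ee_pos: [0.5134, 0.0488, 0.1104]
ee_rot: [-0.0, 0.758, 0.653, -0.0]
wrist_force: [-3.0, -2.8, -0.3]
gripper_width: 0.0005
grip_force: 1.4
time: 8.4
ee_pos: [0.5158, 0.0587, 0.1108]
ee_rot: [0.0, 0.758, 0.652, 0.001]
wrist_force: [-0.8, -1.4, -1.1]
gripper_width: 0.0003
grip_force: 0.9
8.4 [0.5158 0.0587 0.1108] toolx deg 81.43622779136291 [-0.7517 -1.4458 -1.0793] 0.00033779601795789376
```

View pics/s4.png

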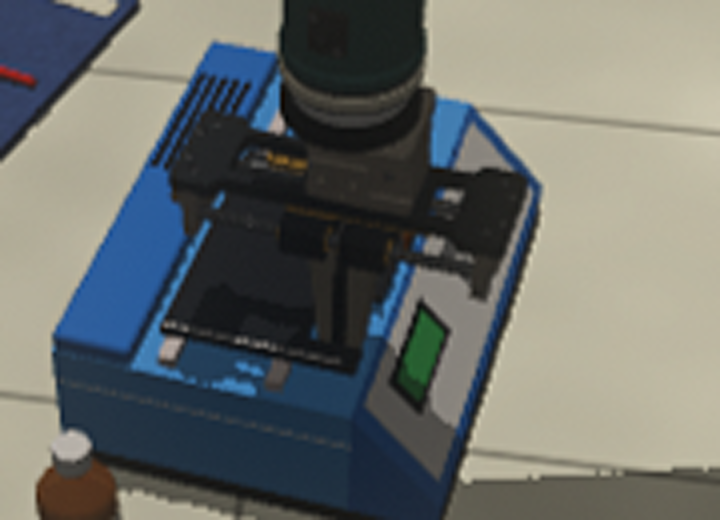

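The side view shows the shield over the well, almost fully closed, with a little of the rails left at (170,350) and (278,375). That may be the designed end. Nudging until the force rises at the stop.

```bash
python3 -m crank '[[0.2,0,0,0],[0.1,0,0,0],[0,0,0,0],[0,0,0,0]]'; python3 -m crank '[[0.1,0,0,0],[0.1,0,0,0],[0,0,0,0],[0,0,0,0]]'
```

```text
time: 9.1
ee_pos: [0.5158, 0.0589, 0.1107]
ee_rot: [0.001, 0.758, 0.652, -0.001]
wrist_force: [-1.1, -7.3, 2.4]
gripper_width: 0.0004
grip_force: 3.8
time: 9.5
ee_pos: [0.5158, 0.0592, 0.1107]
ee_rot: [0.002, 0.759, 0.651, -0.002]
wrist_force: [-1.1, -11.7, 4.8]
gripper_width: 0.0005
grip_force: 5.8
```

The pose is stationary and the force is rising to 12 N, so the shield is at the end stop. Back off 1.2 cm within the notch, lift, retreat and check.

```bash
python3 -m crank '[[-0.6,0,0,0],[-0.6,0,0,0],[0,0,0,0],[0,0,-2,0],[0,0,-4,0],[0,0,-4,0],[-3,0,-1,0],[-4,0,0,0]]'; python3 -m crank '[[-4,0,0,0],[-4,0,0,0],[-4,0,0,0],[-4,0,0,0],[-3,0,0,0],[0,0,0,0],[0,0,0,0],[0,0,0,0]]'; python3 look.py w5
python3 - <<'E'
from h import *
im=optics.grab_frame("side");cv2.imwrite("pics/s5.png",cv2.resize(im[110:270,190:370],None,fx=3.7,fy=3.7,interpolation=cv2.INTER_CUBIC)[:,:,::-1])
for n in ("blank_vial","reagent","beaker"):
    r=finder.landmark_of(n,"side");print(n,r and atz(optics.camera_model("side"),r[0]["point"],0))
E
```

```text
time: 10.3
ee_pos: [0.5056, -0.0153, 0.2233]
ee_rot: [0.002, 0.756, 0.655, 0.003]
wrist_force: [0.4, -0.9, -1.3]
gripper_width: 0.0005
grip_force: 0.0
time: 11.1
ee_pos: [0.476, -0.2037, 0.2206]
ee_rot: [-0.0, 0.757, 0.653, 0.0]
wrist_force: [0.4, -0.5, 0.2]
gripper_width: 0.0007
grip_force: 0.0
11.1 [ 0.476  -0.2037  0.2206] toolx deg 81.59146296165095 [ 0.351  -0.5369  0.2362] 0.000745383633512569
catch_top [263.7  12.3] 0.97 [ 0.5056 -0.05    0.111 ]
blank_vial [0.54212074 0.18137661 0.        ]
reagent [0.65783491 0.15324091 0.        ]
beaker [ 5.32617879e-01 -2.68612109e-01  1.11022302e-16]
```

View pics/s5.png

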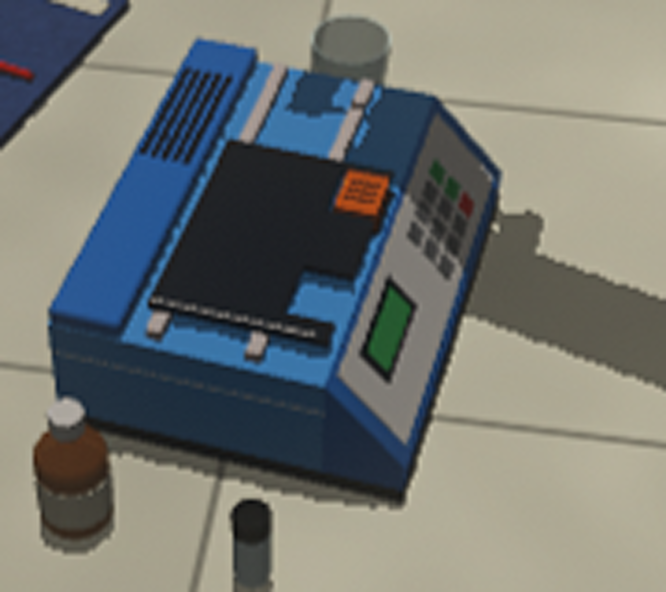

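View pics/w5.png

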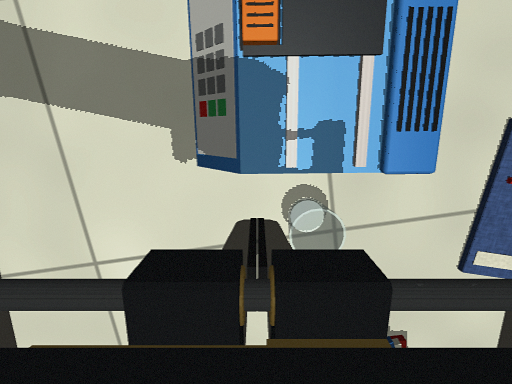

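The side view shows the shield over the well and the orange catch standing up in the second notch at (362,192), with the empty parking notch at (330,290). Bottle, vial and beaker stand as before. The wrist view shows the catch bright at (260,20) and the beaker upright. Handing in.

```bash
python3 -c "
from plant import ctrl
print(ctrl.finish_job())"
```

```text
the job is handed in; nothing more can be done
None
```

The shield is fully closed over the sample well, the catch is up in the second notch, nothing else was disturbed, and the job was handed in at about 11 s on the robot's clock.

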